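# Bolt the board tester's lid shut past its spring catch

## Robot

A 6-joint arm with a two-finger parallel gripper is mounted at the origin on the work surface. World frame = base frame: x ahead of the robot, y to its left, z up, the work surface at z = 0. Lengths are in m, angles in rad, forces in N, time in s.
With the tool pointing down it reaches from about 0.4 to 0.925 m from the base axis. Payload 12.5 kg.
Tool frame: the origin (TCP) lies midway between the tips of the shut fingers; the grasp point (between the pads) lies 19 mm behind it (manip.pinch_z is the distance from the TCP to the grasp point, in m); z points along the fingers, y is the line along which they close (so a half turn about z gives the same grasp; the last joint's range is limited). The gripper opens to 95 mm and grips with 3 to 60 N. Pads are 20 mm wide; open, the fingers measure 119 mm over their backs; the gripper's body (75 mm by 180 mm) begins 59 mm behind the grasp point.
Start: joints at [1.129, 0.491, 1.559, -0, 1.092, -0.106], TCP at [0.206, 0.59, 0.215] pointing down, gripper open.
Joint ranges: [-3.1, 3.1], [-0.84, 2.19], [0.05, 2.79], [-1.13, 4.28], [0.06, 2.93], [-2.69, 2.69]. Speed limits (rad/s): [2.22, 2.22, 2.79, 3.14, 3.14, 3.14].

## Interface

Orientations are given as a rotation vector (axis times angle).
In Python, from plant import manip gives the robot as it stands. The module is installed in compiled form; this text tells all that it offers.
- The arm moves only by the tool play_rows, never from a script. Its argument "motion" is a list of rows, each a list of 7 numbers: the finger opening in cm, from 0 to 9.51, then the shift along the tool's x, y, z in cm, then the turn, a rotation vector about the tool's x, y, z in rad. A call has exactly 10 rows; each row is the pose to reach, as a shift and turn from the pose commanded when the call began, along the tool's axes at that moment; what a row does not reach only later rows make up. A row lasts 1/10 s, in which the tool goes at most 50 mm and 8.59 degrees, less where a joint would pass 70% of its speed; a pose out of reach is approached as far as the arm can. A call with a gripper value outside its range is refused whole. The fingers move at their own pace and stop on an object; "squeeze" is the grip in N (left out, the last holds). Time passes only in rows, so rows that repeat a pose let the fingers close, or fill a call up. It gives the time, the measured TCP pose, the force, the opening and the grip force at its end, in the units of the state.
- manip.get_state(): the state, without advancing time (a new reading comes with each control period).
- manip.camera(name): name is "scene" or "side" or "wrist"; returns the picture (400x640x3 uint8, red, green, blue); there is no depth.
- manip.camera_info(name): a dict with "camera_matrix" (3x3 intrinsics, pixels), "R" (3x3) and "t" (3): a world point X has camera coordinates R X + t; the wrist camera has in their place "T_tool_cam" (4x4, takes a point from camera to tool coordinates, whose origin is the TCP and whose axes are the flange's). Camera axes: x right, y down, z forward; pixel columns grow to the right and rows downward; lengths in m; the calibration is good to about 2 mm. A picture is of the moment at which its call begins: read the wrist's pose just before it. camera_info takes no time and is no camera call.
- manip.hand_in(): hands the job in; it is judged then, once.
The state is a dict: "t": time; "qpos": joint angles; "joint_velocities": joint speeds; "joint_efforts": joint torques, N m; "tcp_pos": TCP position; "tool_rot": TCP orientation; "wrist_force": force on the tool from outside, world axes, zero at the start; "torque": the same for the moment, N m; "finger_gap": finger opening in m; "grip_force": force on a finger pad.
Only numpy, scipy, OpenCV 4.12 (cv2) and the standard library are available. Lean on these libraries where they do the work, as an engineer would, in place of code of your own. Each camera call takes 0.05 s, during which the arm holds its last target. There are 200 camera calls.

## Task

Lock the lid of the board test fixture: press the yellow spring catch bar down with one fingertip and, keeping it down the whole way, use the other fingertip to push the bolt by its red tab until it is fully home through the keeper, then let the catch spring up again behind it and take the hand away. Only press and push with the fingers: grip and lift nothing, and leave the loose things on the bench and on the fixture where they are.

Things in the scene. Friction and masses are not known exactly. Their poses are not given: they have to be found in the camera images.
- fixture: Grey board test fixture, fixed, 260 x 300 mm (x, y), deck 40 mm high; closed lid (58 mm high) on its far half. Origin on the bench, 10 mm off its centre (+x). x: from the catch side (robot's side) to the lid; y: the way the bolt slides home; z up. On deck lie the yellow catch bar and, 65 mm farther in +x, the bolt. A guide bridge (local y 33-49 mm) and the keeper (y 71-87 mm) span the bolt, tops 62 mm high.
- catch_top (a point): Centre of the flat top of the yellow catch bar, axes as the fixture's; local x -110, y -30 mm, 68 mm above the bench when up. The bar is 26 mm wide (x) and 120 mm long (y). Its brass tongue (at local y 0) stands in the bolt's notches and blocks it. A fingertip may press anywhere on the bar and slide along it.
- catch (a joint): How far the catch bar is pressed down, m: 0 up, 0.012 at its rigid stop. Spring: 3 N to start it, 7 N at the stop. From 0.006 down the tongue clears the bolt; 0.008 to 0.010 is a good depth. Let go, it springs up wherever a notch stands over the tongue (bolt at its start, at about 0.027, and home).
- bolt_tab (a point): Centre of the red tab on the bolt, 67 mm above the bench, axes as the fixture's. The tab is 26 mm wide (x), 8 mm thick (y), 34 mm tall (top 84 mm above the bench); the bolt's flat bar under it has its top at 52 mm. Push its flat -y side towards +y. It lies 65 mm in x from the middle line of the catch bar; a fingertip 56 to 66 mm above the bench clears the bar beneath.
- bolt (a joint): How far the bolt has slid along the fixture's +y, m: it starts at 0 to 0.006 (first notch, play up to 0.009) and is home at its rigid stop at 0.045, its end through the keeper. About 2.5 N of friction; it stays where it is left.
- board: Loose small green circuit board, 50 x 70 x 4 mm, lying on the fixture's lid; origin under its centre. Leave alone.
- driver: Loose screwdriver with orange handle, 140 mm long, lying on the fixture's lid. Leave alone.
- pot: Loose small clear jar with blue cap, 30 mm across and 30 mm tall, standing on the fixture's deck at about local x -110, y 110 mm; origin under its centre. Leave alone.
- spool: Loose solder spool, 60 mm across, 46 mm tall, on the bench; origin under its centre. Leave alone.
- flux: Loose amber flux bottle, 36 mm across, 85 mm tall, on the bench; origin under its centre. Leave alone.
- sponge: Loose black pot with a brass tip-cleaning sponge, 72 mm across, 56 mm tall, on the bench; origin under its centre. Leave alone.
- boards: Loose stack of green circuit boards, 90 x 120 x 25 mm, on the bench; origin under its centre. Leave alone.

How it is judged:
By the outcome, as a careful person would: the job done as asked, in the order asked, and still so for the second after the job is handed in, with the robot touching nothing.
It also fails if it takes over 32 s, if anything falls off the work surface, if the arm or the gripper's body presses on something with over 40 N, if the wrist force passes 120 N, or if a joint passes its speed limit or range.

## Working session

There is one attempt and no reset: what is moved stays moved. The work goes in short steps, Python scripts to look and compute and a tool call to move; the robot and the scene stay as the last step left them, time stands still between calls to the robot, and variables do not carry over. Pictures are saved under pics/ and viewed, at most 10 in all, crops included, and the job is handed in when it is done.

Besides the shell and the picture viewer there is one more tool, called after ">>>" by a JSON object that holds its "op" and its "data". play_rows: Moves the arm, as the interface text tells. Its arguments: {"type":"object","properties":{"motion":{"type":"array"},"squeeze":{"type":"number"}},"required":["motion"]}

```bash
mkdir -p pics
python3 - <<'E'
from plant import manip
import cv2
s=manip.get_state(); print({k:s[k] for k in('t','tcp_pos','tool_rot','finger_gap','wrist_force')})
for n in('scene','side'):
    cv2.imwrite(f'pics/{n}0.png',manip.camera(n)[:,:,::-1]); print(n,manip.camera_info(n))
print(manip.camera_info('wrist'))
E
```

```text
{'t': 0.0, 'tcp_pos': array([0.20581499, 0.58984788, 0.21404713]), 'tool_rot': array([-5.24925244e-01, -3.09711049e+00,  1.80039842e-03]), 'finger_gap': 0.09500304894470067, 'wrist_force': array([ 0.48566353,  0.5845331 , -0.06346609])}
scene {'camera_matrix': array([[508.79737047,   0.        , 313.38049165],
       [  0.        , 508.79737047, 199.54145737],
       [  0.        ,   0.        ,   1.        ]]), 'R': array([[-0.79612063,  0.60500643, -0.01261634],
       [ 0.43748283,  0.56102369, -0.70275258],
       [-0.41809176, -0.56499526, -0.71132245]]), 't': array([ 0.45642112, -0.1909771 ,  1.60496168])}
side {'camera_matrix': array([[415.68442962,   0.        , 313.78672461],
       [  0.        , 415.68442962, 203.85941876],
       [  0.        ,   0.        ,   1.        ]]), 'R': array([[ 0.9945923 , -0.1037979 , -0.0034854 ],
       [-0.05933761, -0.54039016, -0.83931968],
       [ 0.08523614,  0.83498771, -0.54362701]]), 't': array([-0.54485737,  0.09729568,  1.26256236])}
{'camera_matrix': array([[289.88943539,   0.        , 324.72275825],
       [  0.        , 289.88943539, 195.98877352],
       [  0.        ,   0.        ,   1.        ]]), 'T_tool_cam': array([[-3.94907513e-04, -9.63666933e-01, -2.67106506e-01,
         7.49209937e-02],
       [ 9.99999732e-01, -5.45081339e-04,  4.88080415e-04,
         8.54653557e-04],
       [-6.15941729e-04, -2.67106242e-01,  9.63666891e-01,
        -1.69575103e-01],
       [ 0.00000000e+00,  0.00000000e+00,  0.00000000e+00,
         1.00000000e+00]])}
```

View pics/scene0.png

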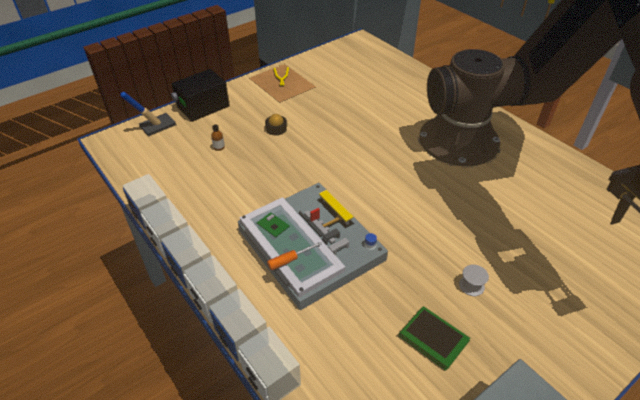

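View pics/side0.png

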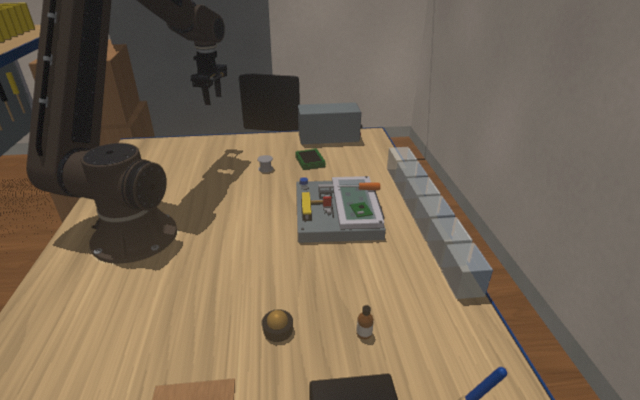

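The scene picture shows the fixture at about (312,242): yellow bar (337,206), red tab (315,214), and blue-capped jar (371,240). The side picture shows the bar at (306,206) and the tab at (327,201). Next I'll fit the pose by colour.

```bash
cat > h.py <<'E'
import numpy as np, cv2
from plant import manip
def ray(n,uv):
    c=manip.camera_info(n); R,t=c['R'],c['t']
    return -R.T@t, R.T@np.linalg.solve(c['camera_matrix'],[*uv,1])
def at(n,uv,z):
    o,d=ray(n,uv); return o+d*(z-o[2])/d[2]
def blob(im,lo,hi):
    m=cv2.inRange(cv2.cvtColor(im,cv2.COLOR_RGB2HSV),lo,hi); n,l,s,c=cv2.connectedComponentsWithStats(m)
    return [(s[i].tolist(),c[i].round(1).tolist()) for i in np.argsort(-s[1:,4])[:3]+1],l
E
python3 - <<'E'
from h import *
a=cv2.imread('pics/scene0.png'); b=cv2.imread('pics/side0.png')
A=cv2.resize(a[175:310,230:400],None,fx=3.5,fy=3.5,interpolation=2)
cv2.imwrite('pics/c1.png',A); 
cv2.imwrite('pics/c2.png',cv2.resize(b[165:255,285:395],None,fx=6,fy=6,interpolation=2))
for n,im,x0,y0,x1,y1 in(('scene',a,230,175,400,310),('side',b,285,165,395,255)):
    sub=im[y0:y1,x0:x1,::-1].copy()
    for nm,lo,hi in(('yel',(22,150,90),(33,255,255)),('red',(0,150,60),(6,255,255)),('blue',(105,120,60),(125,255,255))):
        for st,c in blob(sub,lo,hi)[0][:2]:
            uv=(c[0]+x0,c[1]+y0); print(n,nm,st,uv,at(n,uv,dict(yel=.068,red=.067,blue=.07)[nm]).round(4))
E
```

```text
scene yel [90, 15, 33, 32, 379] (336.0, 205.4) [0.5292 0.0399 0.068 ]
scene red [81, 33, 8, 13, 71] (314.6, 213.9) [0.5904 0.029  0.067 ]
scene blue [136, 59, 10, 9, 74] (370.6, 237.7) [0.5329 0.1773 0.07  ]
side yel [17, 28, 9, 21, 169] (306.0, 203.1) [0.526 0.021 0.068]
side red [39, 32, 7, 3, 12] (326.5, 197.7) [0.5934 0.0469 0.067 ]
side red [44, 35, 1, 1, 1] (329.0, 200.0) [0.5995 0.0326 0.067 ]
side blue [16, 13, 6, 3, 14] (303.5, 179.3) [0.5304 0.1672 0.07  ]
```

View pics/c1.png

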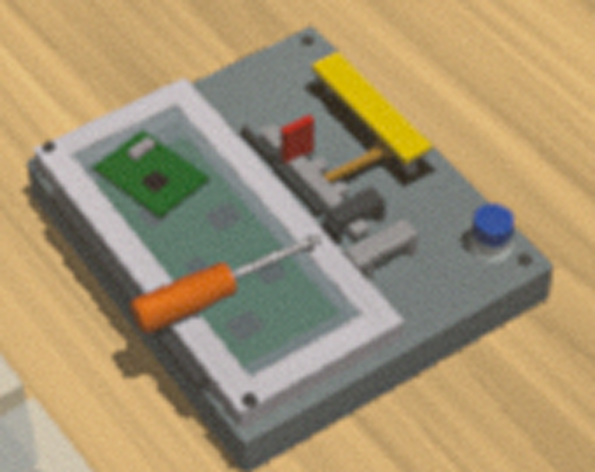

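View pics/c2.png

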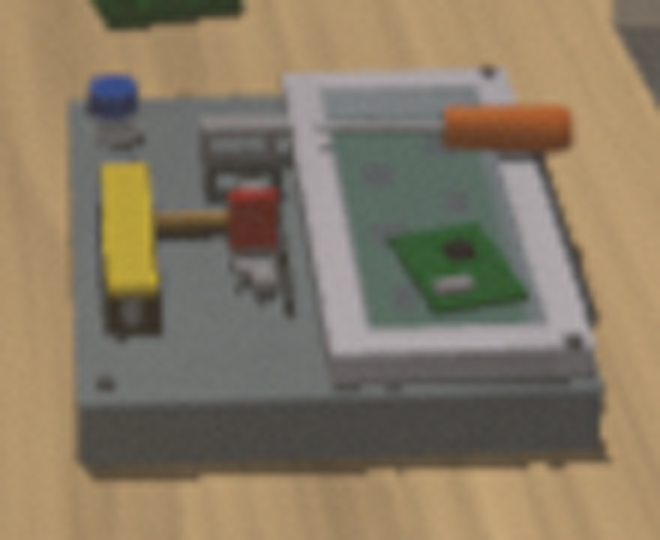

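The crops show the bar's top corners, the deck corners and the tab clearly. The bolt is near its start, and the guide and keeper are empty. I'll fit x, y and yaw to the corners.

```bash
cat > fit.py <<'E'
from h import *
from scipy.optimize import least_squares
P=[('scene',(313,68),(-97,-90,68)),('scene',(334,53),(-123,-90,68)),('scene',(430,150),(-123,30,68)),('scene',(410,160),(-97,30,68)),
('scene',(310,28),(-140,-150,40)),('scene',(552,265),(-140,150,40)),('scene',(247,440),(120,150,40)),
('side',(102,165),(-123,30,68)),('side',(148,163),(-97,30,68)),('side',(107,291),(-123,-90,68)),('side',(158,291),(-97,-90,68)),
('side',(68,98),(-140,150,40)),('side',(78,403),(-140,-150,40)),('side',(600,380),(120,-150,40))]
def proj(n,X):
    c=manip.camera_info(n); p=c['camera_matrix']@(c['R']@X+c['t']); return p[:2]/p[2]
def W(q,l):
    c,s=np.cos(q[2]),np.sin(q[2]); l=np.array(l)/1000; return np.array([q[0]+c*l[0]-s*l[1],q[1]+s*l[0]+c*l[1],l[2]])
S={'scene':(3.5,230,175),'side':(6,285,165)}
def px(n,uv): k,a,b=S[n]; return np.array([(uv[0]+.5)/k-.5+a,(uv[1]+.5)/k-.5+b])
f=lambda q:np.concatenate([proj(n,W(q,l))-px(n,u) for n,u,l in P])
if __name__=='__main__':
    r=least_squares(f,[.64,.06,0],loss='soft_l1'); q=r.x; print(q.round(4)); print(f(q).reshape(-1,2).round(1).tolist())
    print('catch',W(q,(-110,-30,68)))
    # tab top-left/top-right of -y face, scene (281,128)-(312,117) mid ; side top edge mid (253,190)
    for n,u in(('scene',(298,139)),('side',(254,222))):
        g=least_squares(lambda y:proj(n,W(q,(-45,y[0],67)))-px(n,u),[-30]); print(n,'tab y',g.x,g.fun)
E
python3 fit.py
```

```text
[ 0.6388  0.0589 -0.0494]
[[-1.2, -1.5], [0.8, -1.1], [0.9, -1.8], [-1.7, -0.3], [0.1, -1.5], [1.0, -0.3], [-0.8, 1.6], [-0.2, -1.1], [0.1, -1.0], [0.1, -1.5], [0.3, -1.7], [-0.2, -0.6], [-0.0, -0.5], [1.3, 0.2]]
catch [0.52744315 0.03436997 0.068     ]
scene tab y [-30.22618399] [-0.33865262  0.31994522]
side tab y [-36.98272192] [ 0.08183361 -0.01235637]
```

```bash
cat > go.py <<'E'
from fit import *
import sys
from scipy.spatial.transform import Rotation as Ro
def go(q,l):
    s=manip.get_state(); R=Ro.from_rotvec(s['tool_rot'])
    a=q[2]; T=Ro.from_matrix(np.array([[-np.sin(a),np.cos(a),0],[np.cos(a),np.sin(a),0],[0,0,-1]]).T)
    print('t',s['t'],'shift cm',(R.inv().apply(W(q,l)-s['tcp_pos'])*100).round(2),'turn',(R.inv()*T).as_rotvec().round(4),'F',s['wrist_force'].round(1))
if __name__=='__main__': go(np.array(eval(sys.argv[1])),eval(sys.argv[2]))
E
python3 go.py '[.6388,.0589,-.0494]' '(-77.5,-57,125)'
```

```text
t 0.1 shift cm [-52.55 -43.51   8.95] turn [-1.0000e-03  6.0000e-04  1.2844e+00] F [-0.1  0.3  0.1]
```

>>> {"op": "play_rows", "data": {"motion": [[5.3,-5,-4,0.5,0,0,0.14],[5.3,-9,-7.5,1.5,0,0,0.28],[5.3,-13,-11,2.5,0,0,0.42],[5.3,-17,-14,3.5,0,0,0.56],[5.3,-21,-17.5,4.5,0,0,0.7],[5.3,-25,-21,5,0,0,0.84],[5.3,-29,-24,5.5,0,0,0.98],[5.3,-33,-27.5,6,0,0,1.12],[5.3,-37,-30.6,6.5,0,0,1.26],[5.3,-41,-34,7,0,0,1.284]]}}

```text
t: 1.1
tcp_pos: [0.4623, 0.1643, 0.148]
tool_rot: [-2.281, -2.16, -0.0]
wrist_force: [0.9, -0.0, -0.7]
finger_gap: 0.0529
grip_force: 0.0
```

```bash
python3 go.py '[.6388,.0589,-.0494]' '(-77.5,-57,125)'
```

```text
t 1.1 shift cm [-15.31  10.47   2.3 ] turn [-0.0001 -0.0001 -0.0047] F [ 0.9 -0.  -0.7]
```

>>> {"op": "play_rows", "data": {"motion": [[5.3,-4,2.7,0.6,0,0,0],[5.3,-8,5.4,1.2,0,0,0],[5.3,-12,8,1.8,0,0,0],[5.3,-15,10.2,2.1,0,0,0],[5.3,-15,10.2,2.1,0,0,0],[5.3,-15,10.2,2.1,0,0,0],[5.3,-15,10.2,2.1,0,0,0],[5.3,-15,10.2,2.1,0,0,0],[5.3,-15,10.2,2.1,0,0,0],[5.3,-15,10.2,2.1,0,0,0]]}}

```text
t: 2.1
tcp_pos: [0.556, 0.012, 0.1275]
tool_rot: [2.274, 2.167, 0.0]
wrist_force: [-0.5, -0.1, 0.1]
finger_gap: 0.0532
grip_force: 0.0
```

```bash
python3 go.py '[.6388,.0589,-.0494]' '(-77.5,-57,125)'
python3 - <<'E'
from h import *
from scipy.spatial.transform import Rotation as Ro
s=manip.get_state(); im=manip.camera('wrist'); np.savez('w1.npz',p=s['tcp_pos'],r=s['tool_rot'],im=im)
cv2.imwrite('pics/w1.png',im[:,:,::-1])
E
```

```text
t 2.1 shift cm [-0.61  0.29  0.25] turn [ 0.0004 -0.0001  0.0014] F [-0.5 -0.1  0.1]
```

View pics/w1.png

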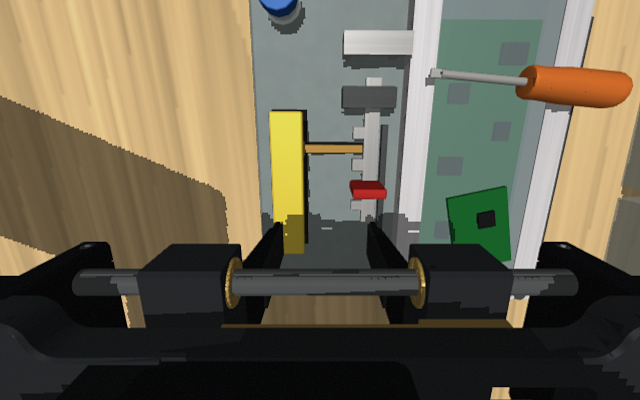

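The wrist picture shows the bar's top with corners at about (270,111), (304,110), (284,253) and (304,253). The tab's top face is at about (352-386, 188-199), the brass tongue is at row 148, and the fingertips are off both parts.

Run:
```python
from h import *
from scipy.spatial.transform import Rotation as Ro
d=np.load('w1.npz'); c=manip.camera_info('wrist'); R=Ro.from_rotvec(d['r']).as_matrix(); T=c['T_tool_cam']
def at(uv,z):
    v=R@T[:3,:3]@np.linalg.solve(c['camera_matrix'],[*uv,1]); o=d['p']+R@T[:3,3]; return o+v*(z-o[2])/v[2]
q=np.array([.6388,.0589,-.0494]); cs,sn=np.cos(q[2]),np.sin(q[2])
for nm,uv,z in(('barTL',(270,111),.068),('barTR',(304,110),.068),('barBR',(304,253),.068),('tab',(369,193.5),.084),('tabface',(369,199),.084)):
    X=at(uv,z); e=X[:2]-q[:2]; print(nm,X.round(4),'local mm',(1000*np.array([cs*e[0]+sn*e[1],-sn*e[0]+cs*e[1]])).round(1))
# tip projections
for y in(-.0325,.0325):
    p=np.linalg.inv(T)@[0,y,0,1]; p=c['camera_matrix']@p[:3]; print(p[:2]/p[2])
```

```text
barTL [0.519  0.0934 0.068 ] local mm [-121.4   28.5]
barTR [0.5448 0.0929 0.068 ] local mm [-95.6  29.3]
barBR [ 0.5367 -0.0258  0.068 ] local mm [-97.8 -89.6]
tab [0.5911 0.0293 0.084 ] local mm [-46.2 -31.9]
tabface [0.5911 0.025  0.084 ] local mm [-46.  -36.2]
[272.6176165  240.19366312]
[375.19672559 240.1553266 ]
```

>>> {"op": "play_rows", "data": {"motion": [[5.3,-0.6,0.3,1.5,0,0,0],[5.3,-0.6,0.3,3,0,0,0],[5.3,-0.6,0.3,4.5,0,0,0],[5.3,-0.6,0.3,5.3,0,0,0],[5.3,-0.6,0.3,5.6,0,0,0],[5.3,-0.6,0.3,5.9,0,0,0],[5.3,-0.6,0.3,6.2,0,0,0],[5.3,-0.6,0.3,6.2,0,0,0],[5.3,-0.6,0.3,6.2,0,0,0],[5.3,-0.6,0.3,6.2,0,0,0]]}}

```text
t: 3.15
tcp_pos: [0.559, 0.0053, 0.0657]
tool_rot: [2.275, 2.166, 0.001]
wrist_force: [-0.3, 0.5, 3.0]
finger_gap: 0.053
grip_force: 1.3
```

>>> {"op": "play_rows", "data": {"motion": [[5.3,0,0,0.2,0,0,0],[5.3,0,0,0.4,0,0,0],[5.3,0,0,0.55,0,0,0],[5.3,0,0,0.65,0,0,0],[5.3,0,0,0.65,0,0,0],[5.3,0,0,0.65,0,0,0],[5.3,0,0,0.65,0,0,0],[5.3,0,0,0.65,0,0,0],[5.3,0,0,0.65,0,0,0],[5.3,0,0,0.65,0,0,0]]}}

```text
t: 4.15
tcp_pos: [0.559, 0.0053, 0.0588]
tool_rot: [2.275, 2.166, 0.001]
wrist_force: [1.6, 1.9, 5.1]
finger_gap: 0.0529
grip_force: 2.4
```

Run:
```python
from h import *
im=manip.camera('wrist'); s=manip.get_state(); print(s['wrist_force'],s['tcp_pos'])
cv2.imwrite('pics/w2.png',im[:,:,::-1])
```

```text
[1.88220789 1.35327062 4.98087643] [0.55900078 0.00525526 0.05880695]
```

View pics/w2.png

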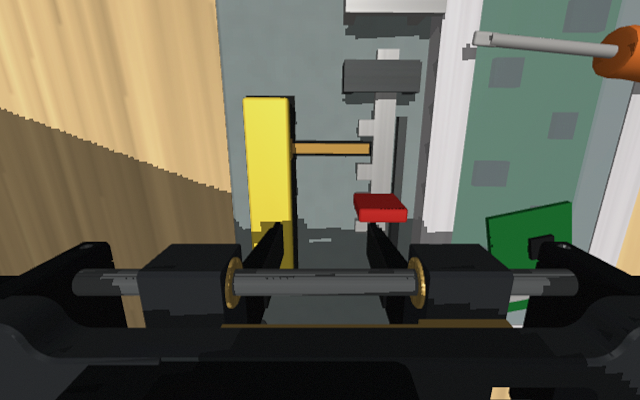

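The bar is down and the tongue has dropped. The tab's near edge is at row 222, with the right-hand finger behind it at (380,240). Next I'll push along tool +x.

>>> {"op": "play_rows", "data": {"motion": [[5.3,0.3,0,0.05,0,0,0],[5.3,0.8,0,0.05,0,0,0],[5.3,1.2,0,0.05,0,0,0],[5.3,1.6,0,0.05,0,0,0],[5.3,2.0,0,0.05,0,0,0],[5.3,2.4,0,0.05,0,0,0],[5.3,2.8,0,0.05,0,0,0],[5.3,3.2,0,0.05,0,0,0],[5.3,3.6,0,0.05,0,0,0],[5.3,4.0,0,0.05,0,0,0]]}}

```text
t: 5.2
tcp_pos: [0.5608, 0.0447, 0.0582]
tool_rot: [2.275, 2.166, -0.001]
wrist_force: [1.4, -6.7, 4.6]
finger_gap: 0.0529
grip_force: 3.9
```

Run:
```python
from h import *
im=manip.camera('wrist'); s=manip.get_state(); print(s['t'],s['wrist_force'],s['tcp_pos'])
cv2.imwrite('pics/w3.png',im[:,:,::-1])
```

```text
5.25 [ 1.00428212 -4.34056296  4.42876501] [0.56084951 0.04516419 0.05823564]
```

View pics/w3.png

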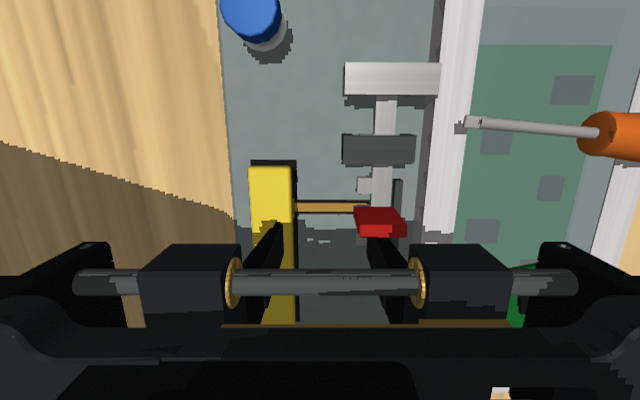

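The tab is on the finger (near edge at row 237), and the bolt's end has reached the keeper edge at (385,97). I'll continue more slowly towards the stop.

>>> {"op": "play_rows", "data": {"motion": [[5.3,0.2,0,0,0,0,0],[5.3,0.4,0,0,0,0,0],[5.3,0.6,0,0,0,0,0],[5.3,0.75,0,0,0,0,0],[5.3,0.85,0,0,0,0,0],[5.3,0.9,0,0,0,0,0],[5.3,0.95,0,0,0,0,0],[5.3,1.0,0,0,0,0,0],[5.3,1.0,0,0,0,0,0],[5.3,1.0,0,0,0,0,0]]}}

```text
t: 6.25
tcp_pos: [0.5614, 0.0546, 0.0583]
tool_rot: [2.274, 2.166, -0.001]
wrist_force: [1.1, -6.2, 4.6]
finger_gap: 0.053
grip_force: 3.9
```

>>> {"op": "play_rows", "data": {"motion": [[5.3,0.05,0,0,0,0,0],[5.3,0.1,0,0,0,0,0],[5.3,0.15,0,0,0,0,0],[5.3,0.2,0,0,0,0,0],[5.3,0.25,0,0,0,0,0],[5.3,0.25,0,0,0,0,0],[5.3,0.25,0,0,0,0,0],[5.3,0.25,0,0,0,0,0],[5.3,0.25,0,0,0,0,0],[5.3,0.25,0,0,0,0,0]]}}

```text
t: 7.25
tcp_pos: [0.5613, 0.0551, 0.0583]
tool_rot: [2.275, 2.165, -0.004]
wrist_force: [-0.9, -22.8, 6.9]
finger_gap: 0.0528
grip_force: 12.6
```

The force has risen to 23 N with no movement, so this should be the stop. I'll check it in a picture.

Run:
```python
from h import *
im=manip.camera('wrist'); s=manip.get_state(); print(s['t'],s['wrist_force'],s['tcp_pos'],s['tool_rot'])
np.savez('w4.npz',p=s['tcp_pos'],r=s['tool_rot'])
cv2.imwrite('pics/w4.png',cv2.resize(im[40:300,200:460,::-1],None,fx=2.3,fy=2.3,interpolation=2))
```

```text
7.3 [ -0.31168511 -23.47689962   6.92252851] [0.56133099 0.05508836 0.05833252] [ 2.27492866  2.16442558 -0.00356924]
```

View pics/w4.png

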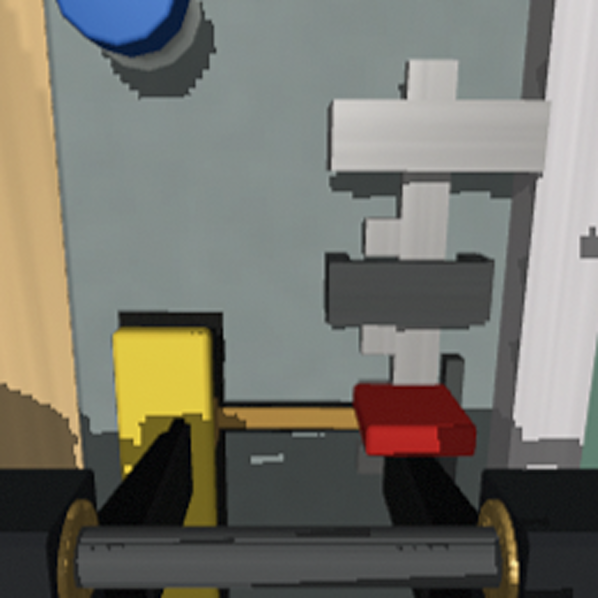

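The bolt's end now stands clear past the keeper at crop (432,75). The tab's top face is at rows 427-455, and the tongue is still down at crop row 417. I'll back off from the tab with the catch held, then lift.

>>> {"op": "play_rows", "data": {"motion": [[5.3,-0.2,0,0,0,0,0],[5.3,-0.4,0,0,0,0,0],[5.3,-0.6,0,0,0,0,0],[5.3,-0.6,0,0,0,0,0],[5.3,-0.6,0,-0.3,0,0,0],[5.3,-0.6,0,-0.6,0,0,0],[5.3,-0.6,0,-0.9,0,0,0],[5.3,-0.6,0,-1.3,0,0,0],[5.3,-0.6,0,-1.8,0,0,0],[5.3,-0.6,0,-2.5,0,0,0]]}}

```text
t: 8.3
tcp_pos: [0.5609, 0.0516, 0.0834]
tool_rot: [-2.275, -2.166, 0.001]
wrist_force: [0.2, 0.5, 0.2]
finger_gap: 0.0529
grip_force: 0.0
```

>>> {"op": "play_rows", "data": {"motion": [[5.3,0,0,-1.5,0,0,0],[5.3,0,0,-3,0,0,0],[5.3,-1,0,-4.5,0,0,0],[5.3,-2.5,0,-6,0,0,0],[5.3,-4,0,-6.5,0,0,0],[5.3,-5,0,-6.5,0,0,0],[5.3,-5,0,-6.5,0,0,0],[5.3,-5,0,-6.5,0,0,0],[5.3,-5,0,-6.5,0,0,0],[5.3,-5,0,-6.5,0,0,0]]}}

```text
t: 9.3
tcp_pos: [0.5586, 0.0022, 0.1479]
tool_rot: [-2.274, -2.167, 0.0]
wrist_force: [0.2, -0.3, -0.2]
finger_gap: 0.053
grip_force: 0.0
```

Run:
```python
from h import *
s=manip.get_state(); im=manip.camera('wrist'); print(s['t'],s['wrist_force'],s['tcp_pos'],s['tool_rot'])
np.savez('w5.npz',p=s['tcp_pos'],r=s['tool_rot'])
cv2.imwrite('pics/w5.png',cv2.resize(im[40:300,200:460,::-1],None,fx=2.3,fy=2.3,interpolation=2))
```

```text
9.3 [ 0.17099085 -0.34235498 -0.23225965] [0.55858133 0.00220833 0.14785419] [-2.27415916e+00 -2.16654673e+00  4.95367758e-04]
```

View pics/w5.png

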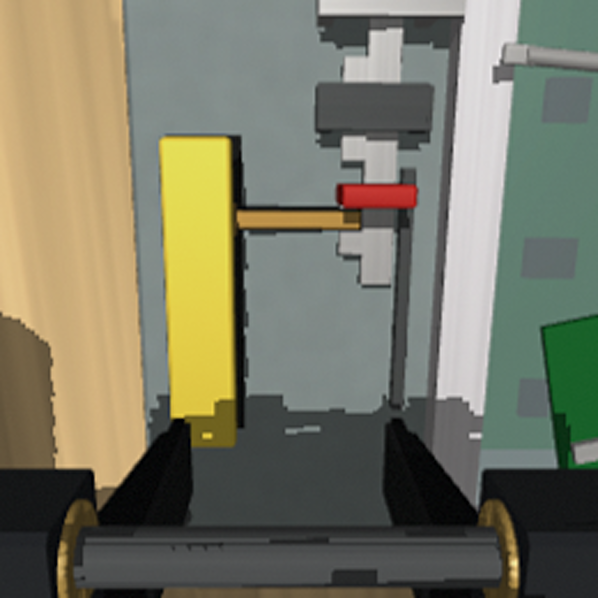

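The bolt is home: the tongue sits in the third notch at crop (300,218) and the bar's top looks raised. I'll check the tab travel and bar height numerically.

Run:
```python
from h import *
from scipy.spatial.transform import Rotation as Ro
c=manip.camera_info('wrist'); T=c['T_tool_cam']; q=np.array([.6388,.0589,-.0494]); cs,sn=np.cos(q[2]),np.sin(q[2])
def loc(f,uv,z):
    d=np.load(f); R=Ro.from_rotvec(d['r']).as_matrix()
    v=R@T[:3,:3]@np.linalg.solve(c['camera_matrix'],[*uv,1]); o=d['p']+R@T[:3,3]; X=o+v*(z-o[2])/v[2]
    e=X[:2]-q[:2]; return (1000*np.array([cs*e[0]+sn*e[1],-sn*e[0]+cs*e[1]])).round(1)
k=lambda u,v:(200+u/2.3,40+v/2.3)
print('tab pushed',loc('w4.npz',k(415,441),.084),'tab now',loc('w5.npz',k(376,198),.084))
for z in(.068,.058): print(z,'bar L',loc('w5.npz',k(161,137),z),'R',loc('w5.npz',k(232,137),z), 'end',loc('w5.npz',k(236,446),z))
```

```text
tab pushed [-46.9   8.8] tab now [-46.5   7.6]
0.068 bar L [-121.6   28.2] R [-96.4  28.2] end [-97.3 -90.1]
0.058 bar L [-123.4   28.7] R [-97.2  28.7] end [-98.1 -94.3]
```

```bash
python3 -c "
from plant import manip
print(manip.hand_in())"
```

```text
the job is handed in; nothing more can be done
None
```

The lid is locked and the job is handed in (no verdict returned): the bolt reached its stop through the keeper with the catch held down, the catch sprang up behind it, and the hand was clear at about 9.3 s.

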